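# Set a plywood panel to its cut line at the edge of the sawing block

### The arm

A 6-joint arm with a two-finger parallel gripper is mounted at the origin on a cart in front of the work surface, level with it; the furniture and walls round the work are solid. World frame = base frame: x ahead of the robot, y to its left, z up, the work surface at z = 0. Lengths are in m, angles in rad, forces in N, time in s.
With the tool pointing down it reaches from about 0.25 to 0.8 m from the base axis. Payload 8.5 kg.
Tool frame: the origin (TCP) lies midway between the tips of the shut fingers; the grasp point (between the pads) lies 19 mm behind it; z points along the fingers, y is the direction in which the jaws open and shut (so a half turn about z gives the same grasp; the last joint's range is limited). The gripper opens to 85 mm and grips with 20 to 120 N. Pads are 22 mm wide; open, the fingers measure 114 mm over their backs; the gripper's body (76 mm by 85 mm) begins 54 mm behind the grasp point. The pads swing forward as they close: fully open they stand 13 mm farther back than shut.
Start: joints at [1.127, 0.238, -0.013, 1.319, 0, 1.571], TCP at [0.225, 0.474, 0.231] pointing down, gripper open.
Joint ranges: [-2.66, 2.66], [-1.03, 1.9], [-1.14, 1.46], [-1.82, 2.27], [-1.45, 1.34], [-3.14, 3.14]. Speed limits (rad/s): [2.22, 2.22, 2.79, 3.14, 3.14, 3.14].

### API

Orientations are given as a unit quaternion [x, y, z, w].
In Python, from plant import env gives the robot as it stands. The module is installed in compiled form; this text tells all that it offers.
- The arm moves only by the tool play_rows, never from a script. Its argument "motion" is a list of rows, each an object with "fingers": the opening, from 0 (shut) to 1 (fully open); "translation": the shift along the tool's x, y, z in mm, a list of three; "roll": the turn about the tool's z in rad. In form: [{"fingers": fingers, "translation": [tx, ty, tz], "roll": roll}, ...]. A call has 1 to 20 rows; each row shifts and turns the commanded pose from where the row before left it, along the tool's axes as they then stand; what a row does not reach is not made up. A row lasts 1/8 s, in which the tool goes at most 62.5 mm and 10.7 degrees, less where a joint would pass 70% of its speed; a pose out of reach is approached as far as the arm can. A call with a gripper value outside its range is refused whole. The fingers move at their own pace and stop on an object; the grip force is fixed at half the most. Time passes only in rows, so rows that do not move let the fingers close. It gives the time, the measured TCP pose, the force and the opening at its end, in the units of the state.
- env.get_obs(): the state, without advancing time (a new reading comes with each control period).
- env.camera(name): name is "scene" or "top" or "wrist"; returns a dict with "frame" (384x512x3 uint8, red, green, blue), "camera_matrix" (3x3 intrinsics, pixels), "dist_coeffs" ([k1, k2, p1, p2, k3] as OpenCV has them; the pictures are not rectified), "R" (3x3) and "t" (3): a world point X has camera coordinates R X + t. Camera axes: x right, y down, z forward; pixel columns grow to the right and rows downward; lengths in m; the calibration is good to about 2 mm. A picture is of the moment at which its call begins. There is no depth.
- env.job_done(): hands the job in, once; it reports no verdict.
The state is a dict: "t": time; "joint_positions": joint angles; "joint_velocities": joint speeds; "joint_efforts": joint torques, N m; "tool_pos": TCP position; "ee_rot": TCP orientation; "wrist_force": force on the tool from outside, world axes, zero at the start; "ft_torque": the same for the moment, N m; "gripper_width": finger opening in m.
Only numpy, scipy, OpenCV 4.12 (cv2) and the standard library are available. Lean on these libraries where they do the work, as an engineer would, in place of code of your own. Each camera call takes 0.05 s, during which the arm holds its last target. There are 200 camera calls.

### The job

Get the thin plywood panel ready for sawing: push it across the top of the grey sawing block with your fingertips until its red cut line lies right over the block's yellow edge along the whole line (within about 5 mm), with the narrow waste strip beyond the line sticking out over the edge. Only push or slide it flat on the block, never lift or tip it, and leave the pencil, the tape measure and the roll of red tape where they lie. Then take your hand away.

Things in the scene. Friction and masses are not known exactly. Their poses are not given: they have to be found in the camera images.
- saw_block: grey sawing block, fixed to the bench, 240 mm (its x) by 240 mm (its y) by 40 mm high, flat top. Origin: centre of its underside, on the bench top. Its sawing edge is the top edge on its -y side (y = -120 mm, z = 40 mm), marked by a yellow strip along the top and down that face
- saw_edge (a point): middle of the block's yellow sawing edge, on its top; the edge runs along the block's x, and the drop is on its -y side
- panel: loose plywood panel lying flat on the sawing block, 150 mm (its x) by 130 mm (its y) by 6 mm thick, about 0.12 kg. Origin: centre of its underside. A red cut line 3 mm wide runs right across its top along its x at y = -35 mm, 30 mm in from its -y edge: the 30 mm strip beyond it is the waste. At the start that -y edge lies nearest the yellow edge, set back from it, and the panel is turned up to 0.25 rad from square with the block
- line_mid (a point): middle of the red cut line, on the panel's top
- line_near (a point): end of the red cut line at the panel's -x side (the side nearer the robot), on the panel's top
- line_far (a point): end of the red cut line at the panel's +x side (the side farther from the robot), on the panel's top
- pencil: red carpenter's pencil, 8x168x14 mm, lying on the bench alongside the block on its far (+x) side; origin at the centre of its underside; bystander
- tape_measure: yellow and black tape measure, 69x91x35 mm, on the bench off the block's yellow edge, about 0.1 m from it; origin at the centre of its underside; bystander
- red_tape: roll of red tape, 60 mm across, 17 mm high, lying on the bench off the block's yellow edge, about 0.1 m from it; origin at the centre of its underside; bystander
Not all that is in view belongs to the job. Several things have the shape of the panel; the one meant has the colours described above.

How it is judged:
By the outcome, as a careful person would: the job done as asked, in the order asked, and still so for the second after the job is handed in, with the robot touching nothing.
It also fails if it takes over 40 s, if anything falls off the work surface, if the arm or the gripper's body presses on something with over 40 N, if the wrist force passes 120 N, or if a joint passes its speed limit or range.

## Working session

There is one attempt and no reset: what is moved stays moved. The work goes in short steps, Python scripts to look and compute and a tool call to move; the robot and the scene stay as the last step left them, time stands still between calls to the robot, and variables do not carry over. Pictures are saved under pics/ and viewed, about 8 in all and at most 12, crops included, and the job is handed in when it is done.

Besides the shell and the picture viewer there is one more tool, called after "Request:" in YAML: its name, and indented under it one key for each argument. play_rows: Moves the arm, as the interface text tells. Its arguments: {"type":"object","properties":{"motion":{"type":"array","items":{"type":"object","properties":{"fingers":{"type":"number"},"translation":{"type":"array","items":{"type":"number"}},"roll":{"type":"number"}}}}},"required":["motion"]}

```bash
mkdir -p pics
cat > h.py <<'E'
import numpy as np, cv2
from plant import env
def snap(n,f):
    c=env.camera(n); cv2.imwrite(f,cv2.cvtColor(c["frame"],cv2.COLOR_RGB2BGR)); return c
def w(c,px,z):
    u=cv2.undistortPoints(np.array(px,float).reshape(-1,1,2),np.array(c["camera_matrix"]),np.array(c["dist_coeffs"])).reshape(-1,2)
    R=np.array(c["R"]);t=np.array(c["t"]);o=-R.T@t
    d=np.c_[u,np.ones(len(u))]@R
    return o+d*((z-o[2])/d[:,2])[:,None]
E
python3 - <<'E'
from h import *
import pickle
c=snap("top","pics/a.png");s=snap("scene","pics/b.png")
pickle.dump(c,open("top.pkl","wb"))
i=cv2.imread("pics/a.png")
cv2.imwrite("pics/ab.png",cv2.resize(i,(800,600),interpolation=cv2.INTER_CUBIC))
o=env.get_obs();print(o["tool_pos"],o["ee_rot"],o["gripper_width"],o["t"])
E
```

```text
[0.22525357 0.47381302 0.23076942] [ 2.20081564e-01  9.75481276e-01 -6.06223775e-04 -1.35815977e-04] 0.08543349377905318 0.1
```

View pics/ab.png

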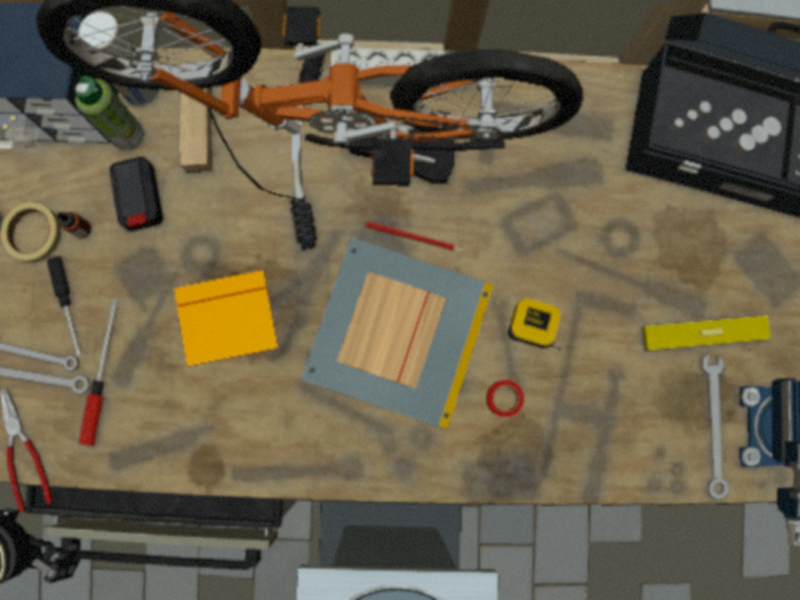

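View pics/b.png

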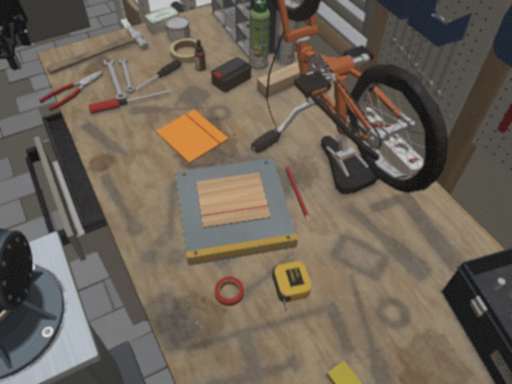

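The top view shows the grey block with its yellow edge on the right (about (490,288) to (445,422) in the enlarged picture). The panel's red line runs from (430,292) to (400,382). Next I take a closer crop.

Run:
```python
import cv2
i=cv2.imread("pics/a.png")[140:284,184:328]
cv2.imwrite("pics/c.png",cv2.resize(i,(576,576),interpolation=cv2.INTER_CUBIC))
```

```text
(no output)
```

View pics/c.png

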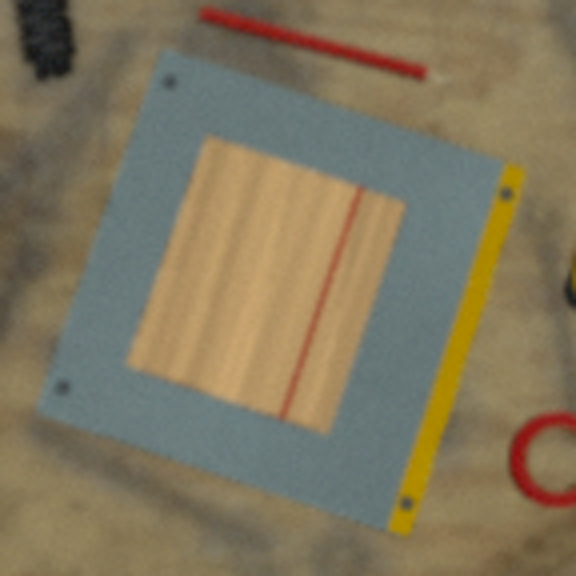

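```bash
cat > m.py <<'E'
from h import *
import pickle
c=pickle.load(open("top.pkl","rb"))
f=lambda p:(np.array(p,float)+.5)/4-.5+[184,140]
B=w(c,f([(163,52),(525,168),(410,535),(38,410)]),.04)[:,:2]
P=w(c,f([(207,137),(405,203),(329,433),(128,366)]),.046)[:,:2]
L=w(c,f([(361,187),(283,417)]),.046)[:,:2]
def rep(n,Q):print(n,(Q*1000).round(),"c",(Q.mean(0)*1000).round(1),"sides",[round(1000*np.linalg.norm(Q[i]-Q[i-1])) for i in range(len(Q))])
def ang(Q): # x axis: far minus near; pts order far-left,far-right,near-right,near-left
    d=Q[0]+Q[1]-Q[2]-Q[3]; e=Q[0]+Q[3]-Q[1]-Q[2]; return np.arctan2(d[1],d[0]),np.arctan2(-e[0],e[1])
rep("B",B);print(ang(B));rep("P",P);print(ang(P));rep("L",L)
print("line ang",np.arctan2(*(L[0]-L[1])[::-1]))
a=np.mean(ang(B));R=np.array([[np.cos(a),-np.sin(a)],[np.sin(a),np.cos(a)]])
print("in block frame: P",((P-B.mean(0))@R*1000).round(1),"L",((L-B.mean(0))@R*1000).round(1))
T=w(c,np.array([(535,322),(505,398)])/1.5625,.03);print(T)
E
python3 m.py; python3 -c "
from h import *
from scipy.spatial.transform import Rotation as R
print(R.from_quat(env.get_obs()['ee_rot']).as_matrix().round(3))"
```

```text
B [[ 673.   90.]
 [ 607. -137.]
 [ 380.  -70.]
 [ 449.  158.]] c [527.3   9.8] sides [234, 236, 237, 238]
(np.float64(-0.2903702569033768), np.float64(-0.28810438437474406))
P [[619.  60.]
 [582. -63.]
 [440. -19.]
 [477. 103.]] c [529.7  20.4] sides [149, 128, 148, 128]
(np.float64(-0.2950533303040477), np.float64(-0.2926653758647931))
L [[591. -35.]
 [449.   9.]] c [520.1 -13.3] sides [149, 149]
line ang -0.30011256274763387
in block frame: P [[ 73.7  74.6]
 [ 73.1 -53.8]
 [-75.2 -52.9]
 [-74.9  75.4]] L [[ 74.  -25.1]
 [-74.7 -23.4]]
[[ 0.54932192 -0.20888586  0.03      ]
 [ 0.42742934 -0.16183663  0.03      ]]
[[-0.903  0.429 -0.001]
 [ 0.429  0.903 -0.001]
 [-0.    -0.001 -1.   ]]
```

The panel is square to the block within about 0.01 rad, and its line is 95 mm short of the edge. I'll push on its +y edge with the two open fingertips, jaws along block x.

Request:
play_rows:
  motion:
    - {"fingers": 1, "translation": [0, 0, 0], "roll": 0.177}
    - {"fingers": 1, "translation": [0, 0, 0], "roll": 0.177}
    - {"fingers": 1, "translation": [0, 0, 0], "roll": 0.177}
    - {"fingers": 1, "translation": [0, 0, 0], "roll": 0.177}
    - {"fingers": 1, "translation": [0, 0, 0], "roll": 0.177}
    - {"fingers": 1, "translation": [0, 0, 0], "roll": 0.177}
    - {"fingers": 1, "translation": [0, 0, 0], "roll": 0.177}
    - {"fingers": 1, "translation": [0, 0, 0], "roll": 0.178}

```text
t: 1.1
tool_pos: [0.2253, 0.4739, 0.2309]
ee_rot: [0.804, 0.595, -0.0, 0.0]
wrist_force: [0.2, -0.2, 0.4]
gripper_width: 0.0852
```

Request:
play_rows:
  motion:
    - {"fingers": 1, "translation": [-18, 30, 0], "roll": 0}
    - {"fingers": 1, "translation": [-18, 30, 0], "roll": 0}
    - {"fingers": 1, "translation": [-18, 30, 0], "roll": 0}
    - {"fingers": 1, "translation": [-18, 30, 0], "roll": 0}
    - {"fingers": 1, "translation": [-18, 30, 0], "roll": 0}
    - {"fingers": 1, "translation": [-18, 30, 0], "roll": 0}
    - {"fingers": 1, "translation": [-18, 30, 10], "roll": 0}
    - {"fingers": 1, "translation": [-18, 30, 10], "roll": 0}
    - {"fingers": 1, "translation": [-18, 30, 10], "roll": 0}
    - {"fingers": 1, "translation": [-18, 30, 10], "roll": 0}
    - {"fingers": 1, "translation": [-18, 30, 20], "roll": 0}
    - {"fingers": 1, "translation": [-18, 30, 20], "roll": 0}
    - {"fingers": 1, "translation": [-18, 30, 20], "roll": 0}
    - {"fingers": 1, "translation": [-18, 30, 20], "roll": 0}
    - {"fingers": 1, "translation": [0, 0, 0], "roll": 0}
    - {"fingers": 1, "translation": [0, 0, 0], "roll": 0}

```text
t: 3.1
tool_pos: [0.5553, 0.1127, 0.1112]
ee_rot: [0.802, 0.597, -0.0, -0.0]
wrist_force: [-0.2, 0.7, -0.5]
gripper_width: 0.0853
```

Run:
```python
from h import *
from scipy.spatial.transform import Rotation as R
o=env.get_obs();print(o["t"],o["tool_pos"],R.from_quat(o['ee_rot']).as_matrix().round(3),o["joint_positions"])
c=snap("top","pics/d.png")
i=cv2.imread("pics/d.png")[124:284,174:334]
cv2.imwrite("pics/e.png",cv2.resize(i,(560,560),interpolation=cv2.INTER_CUBIC))
c=snap("wrist","pics/w.png")
```

```text
3.1 [0.55533895 0.1126716  0.11122676] [[ 0.286  0.958 -0.001]
 [ 0.958 -0.286 -0.   ]
 [-0.    -0.001 -1.   ]] [ 2.00072616e-01  3.73564293e-01 -1.35316509e-01  1.06284325e+00
  1.81570360e-04  2.06118351e+00]
```

View pics/w.png

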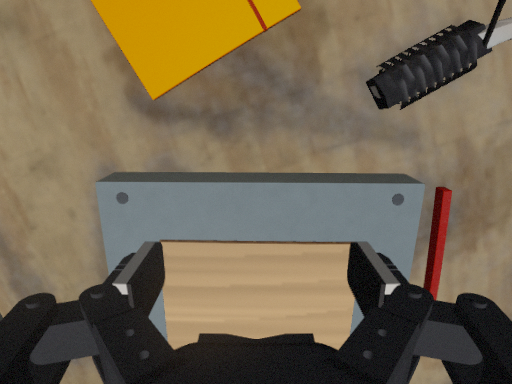

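The wrist view shows the panel's back edge at row 241 (columns 162 to 350), parallel to the block's rear edge (about row 182), with the fingers centred on it.

Run:
```python
from h import *
from scipy.spatial.transform import Rotation as R
o=env.get_obs();T=R.from_quat(o['ee_rot']).as_matrix()
c=env.camera("wrist")
loc=lambda X:((X-o["tool_pos"])@T*1000).round(1)
print(loc(w(c,[(162,241),(350,241)],.046)))
print(loc(w(c,[(100,181),(420,184)],.04)))
g=cv2.cvtColor(c["frame"],cv2.COLOR_RGB2HSV)
for x in (190,256,330): print(x,[int(v) for v in g[232:250,x,0]])
for x in (130,256,390): print(x,[int(v) for v in g[166:192,x,2]])
```

```text
[[-28.1 -67.9  65.8]
 [-28.2  69.7  65.9]]
[[  15.8 -111.3   71.8]
 [  13.5  119.5   71.9]]
190 [96, 98, 99, 101, 98, 98, 100, 100, 14, 14, 16, 17, 17, 17, 17, 17, 17, 17]
256 [99, 98, 99, 94, 96, 98, 99, 99, 95, 14, 15, 17, 17, 17, 17, 17, 16, 17]
330 [99, 99, 101, 99, 99, 101, 98, 96, 98, 100, 13, 15, 16, 17, 17, 17, 17, 17]
130 [146, 144, 145, 145, 144, 145, 98, 68, 72, 74, 73, 78, 74, 71, 77, 79, 122, 136, 137, 133, 135, 136, 135, 131, 134, 136]
256 [141, 141, 141, 141, 143, 141, 123, 71, 70, 69, 75, 70, 73, 68, 73, 72, 87, 129, 130, 133, 130, 132, 132, 132, 132, 133]
390 [149, 150, 146, 148, 144, 142, 142, 114, 77, 68, 66, 66, 64, 71, 63, 70, 73, 93, 131, 129, 131, 131, 129, 131, 129, 128]
```

Request:
play_rows:
  motion:
    - {"fingers": 1, "translation": [0, 0, 25], "roll": 0}
    - {"fingers": 1, "translation": [0, 0, 25], "roll": 0}
    - {"fingers": 1, "translation": [0, 0, 20], "roll": 0}
    - {"fingers": 1, "translation": [0, 0, 6], "roll": 0}
    - {"fingers": 1, "translation": [0, 0, 2], "roll": 0}
    - {"fingers": 1, "translation": [0, 0, 2], "roll": 0}
    - {"fingers": 1, "translation": [0, 0, 2], "roll": 0}
    - {"fingers": 1, "translation": [0, 0, 0], "roll": 0}

```text
t: 4.25
tool_pos: [0.5559, 0.1125, 0.0295]
ee_rot: [0.802, 0.597, 0.0, 0.0]
wrist_force: [-0.3, -0.8, 0.0]
gripper_width: 0.0856
```

Request:
play_rows:
  motion:
    - {"fingers": 1, "translation": [-5, 0, 0], "roll": 0}
    - {"fingers": 1, "translation": [-5, 0, 0], "roll": 0}
    - {"fingers": 1, "translation": [-5, 0, 0], "roll": 0}
    - {"fingers": 1, "translation": [-5, 0, 0], "roll": 0}
    - {"fingers": 1, "translation": [-5, 0, 0], "roll": 0}
    - {"fingers": 1, "translation": [-5, 0, 0], "roll": 0}
    - {"fingers": 1, "translation": [-5, 0, 0], "roll": 0}
    - {"fingers": 1, "translation": [0, 0, 0], "roll": 0}

```text
t: 5.25
tool_pos: [0.5456, 0.0786, 0.0293]
ee_rot: [0.802, 0.597, -0.0, 0.0]
wrist_force: [-0.2, 0.4, -1.1]
gripper_width: 0.0853
```

Run:
```python
from h import *
c=snap("wrist","pics/w2.png")
snap("scene","pics/s2.png")
a=cv2.imread("pics/w2.png");b=cv2.imread("pics/s2.png")[130:290,140:340]
cv2.imwrite("pics/m2.png",np.hstack([cv2.resize(a,(400,300)),cv2.resize(b,(375,300))]))
```

```text
(no output)
```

View pics/m2.png

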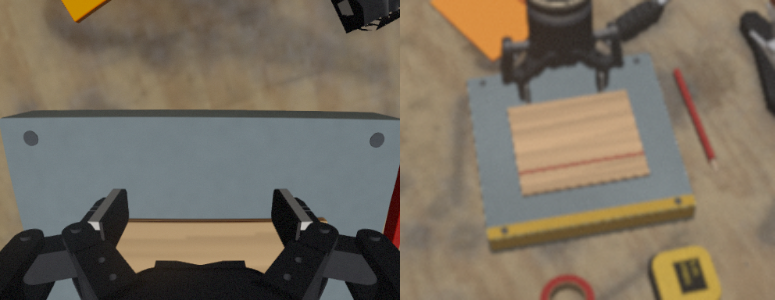

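The wrist view shows the panel's back edge at about row 281 at full size, between the fingers. I'll check whether the panel has moved.

```bash
cat > edge.py <<'E'
from h import *
from scipy.spatial.transform import Rotation as R
o=env.get_obs();T=R.from_quat(o['ee_rot']).as_matrix()
c=env.camera("wrist")
loc=lambda X:((X-o["tool_pos"])@T*1000).round(1)
g=cv2.cvtColor(c["frame"],cv2.COLOR_RGB2HSV)
for x in (180,256,340):
    h=g[:,x,0].astype(int);s=g[:,x,1]
    r=next((r for r in range(225,384) if all((h[r:r+3]<25)) and all(s[r:r+3]>60)),None)
    if r: print(x,r,loc(w(c,[(x,r)],.046))[0])
c=env.camera("top")  # red line in block frame
a=-.2892;Q=np.array([[np.cos(a),-np.sin(a)],[np.sin(a),np.cos(a)]])
hsv=cv2.cvtColor(c["frame"],cv2.COLOR_RGB2HSV).astype(int)
m=((hsv[...,0]<7)|(hsv[...,0]>172))&(hsv[...,1]>130)
v,u=np.nonzero(m);X=w(c,np.c_[u,v],.046)[:,:2]
b=(X-[.5273,.0098])@Q*1000
k=(abs(b[:,0])<80)&(b[:,1]>-135)&(b[:,1]<40);b=b[k]
if len(b)>5:
    p=np.polyfit(b[:,0],b[:,1],1);print("line n",len(b),"slope",p[0],"y at 0",p[1],"x range",b[:,0].min(),b[:,0].max(),"resid",(b[:,1]-np.polyval(p,b[:,0])).std())
m=(hsv[...,0]>20)&(hsv[...,0]<30)&(hsv[...,1]>200)
v,u=np.nonzero(m);X=w(c,np.c_[u,v],.04)[:,:2];b=(X-[.5273,.0098])@Q*1000
k=(abs(b[:,0])<115)&(b[:,1]<-90)&(b[:,1]>-130);b=b[k]
if len(b)>5:
    p=np.polyfit(b[:,0],b[:,1],1);print("yellow n",len(b),"slope",p[0],"mid y",p[1],"min/max",b[:,1].min(),b[:,1].max())
E
python3 edge.py
```

```text
180 281 [ -9.  -34.3 -16.7]
256 281 [ -8.7   0.8 -16.7]
340 281 [ -9.1  39.6 -16.7]
yellow n 391 slope -0.005775935705664776 mid y -112.47327064333699 min/max -119.02518955369074 -106.33423913247529
```

Request:
play_rows:
  motion:
    - {"fingers": 1, "translation": [-5, 0, 0], "roll": 0.005}
    - {"fingers": 1, "translation": [-5, 0, 0], "roll": 0}
    - {"fingers": 1, "translation": [-5, 0, 0], "roll": 0}
    - {"fingers": 1, "translation": [-5, 0, 0], "roll": 0}
    - {"fingers": 1, "translation": [-5, 0, 0], "roll": 0}
    - {"fingers": 1, "translation": [-5, 0, 0], "roll": 0}
    - {"fingers": 1, "translation": [-5, 0, 0], "roll": 0}
    - {"fingers": 1, "translation": [-5, 0, 0], "roll": 0}
    - {"fingers": 1, "translation": [-5, 0, 0], "roll": 0}
    - {"fingers": 1, "translation": [-5, 0, 0], "roll": 0}
    - {"fingers": 1, "translation": [-5, 0, 0], "roll": 0}
    - {"fingers": 1, "translation": [-4, 0, 0], "roll": 0}
    - {"fingers": 1, "translation": [0, 0, 0], "roll": 0}

```text
t: 7.08
tool_pos: [0.5285, 0.0222, 0.0293]
ee_rot: [0.803, 0.595, -0.0, 0.0]
wrist_force: [0.5, -0.5, -0.5]
gripper_width: 0.0855
```

```bash
python3 edge.py
python3 - <<'E'
from h import *
import pickle
c=snap("top","pics/t3.png");s=snap("scene","pics/s3.png")
pickle.dump((c,s),open("c3.pkl","wb"))
a=cv2.imread("pics/t3.png")[170:280,250:350];b=cv2.imread("pics/s3.png")[170:280,170:310]
cv2.imwrite("pics/m3.png",np.vstack([cv2.resize(np.hstack([a,b[:, :100]]),(800,440),interpolation=cv2.INTER_CUBIC)]))
cv2.imwrite("pics/m3.png",cv2.resize(np.hstack([a,b]),(792,363),interpolation=cv2.INTER_CUBIC))
E
```

```text
180 280 [ -8.5 -34.3 -16.7]
256 281 [ -8.8   0.7 -16.7]
340 280 [ -8.5  39.5 -16.7]
yellow n 50 slope 0.008739899614427367 mid y -114.08053747023148 min/max -118.28548577622608 -107.76077711573731
```

View pics/m3.png

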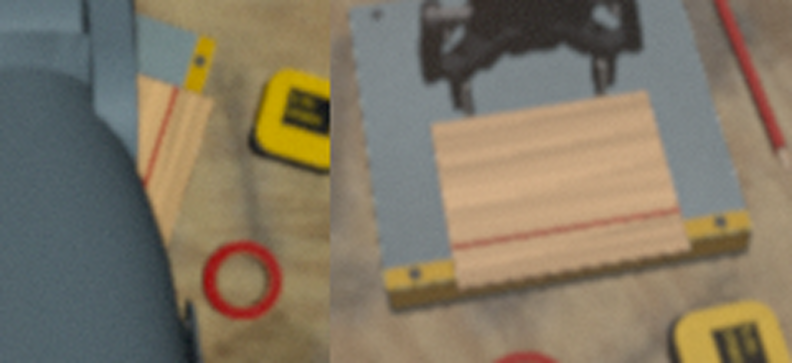

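In the scene crop the line runs from (455,247) to (679,211). The yellow outer top edge runs from about (389,291) to (750,233).

Run:
```python
from h import *
import pickle
c,s=pickle.load(open("c3.pkl","rb"))
a=-.2950;Q=np.array([[np.cos(a),-np.sin(a)],[np.sin(a),np.cos(a)]])
f=lambda p:((np.array(p,float)-[330,0])+.5)/3.3-.5+[170,170]
g=lambda p:(np.array(p,float)+.5)/3.3-.5+[250,170]
b=lambda X:((X[:,:2]-[.5273,.0098])@Q*1000).round(1)
print("scene line",b(w(s,f([(455,247),(679,211)]),.046)),"panel front",b(w(s,f([(459,288),(690,250)]),.046)),"yellow",b(w(s,f([(389,291),(750,233)]),.04)))
print("top line",b(w(c,g([(178,89),(148,182)]),.046)),"yellow",b(w(c,g([(216,42),(202,92)]),.04)),"front",b(w(c,g([(213,98),(172,240)]),.046)))
```

```text
scene line [[-74.  -98.4]
 [ 72.8 -99.5]] panel front [[ -75.8 -128.6]
 [  72.9 -129.7]] yellow [[-119.3 -118.7]
 [ 115.4 -121.3]]
top line [[  73.5 -101.8]
 [   0.4 -101.9]] yellow [[ 117.7 -118.7]
 [  78.1 -120.1]] front [[  75.5 -128.8]
 [ -34.6 -131.9]]
```

Request:
play_rows:
  motion:
    - {"fingers": 1, "translation": [-4, 0, 0], "roll": 0}
    - {"fingers": 1, "translation": [-4, 0, 0], "roll": 0}
    - {"fingers": 1, "translation": [-4, 0, 0], "roll": 0}
    - {"fingers": 1, "translation": [-3, 0, 0], "roll": 0}
    - {"fingers": 1, "translation": [-2, 0, 0], "roll": 0}
    - {"fingers": 1, "translation": [0, 0, 0], "roll": 0}
    - {"fingers": 1, "translation": [0, 0, 0], "roll": 0}

```text
t: 8.15
tool_pos: [0.5237, 0.0062, 0.0293]
ee_rot: [0.803, 0.595, -0.0, 0.0]
wrist_force: [-0.0, -0.5, 0.5]
gripper_width: 0.0858
```

Run:
```python
from h import *
import pickle
c=snap("top","pics/t4.png");s=snap("scene","pics/s4.png")
pickle.dump((c,s),open("c4.pkl","wb"))
b=cv2.imread("pics/s4.png")[215:275,180:310]
cv2.imwrite("pics/m4.png",cv2.resize(b,(780,360),interpolation=cv2.INTER_CUBIC))
```

```text
(no output)
```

View pics/m4.png

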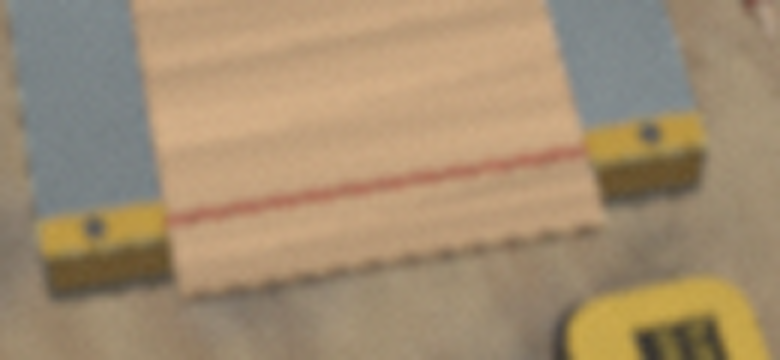

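The line runs from (170,219) to (583,153). The yellow outer top edge is at (45,258)–(168,239) near and (592,166)–(704,148) far.

```bash
cat > m4.py <<'E'
from h import *
import pickle
c,s=pickle.load(open("c4.pkl","rb"))
a=-.2950;Q=np.array([[np.cos(a),-np.sin(a)],[np.sin(a),np.cos(a)]])
f=lambda p:(np.array(p,float)+.5)/6-.5+[180,215]
b=lambda X:((X[:,:2]-[.5273,.0098])@Q*1000).round(1)
print("scene line",b(w(s,f([(170,219),(583,153)]),.046)),"front",b(w(s,f([(186,296),(604,226)]),.046)),"yellow",b(w(s,f([(45,258),(168,239),(592,166),(704,148)]),.04)),"holes",b(w(s,f([(95,227),(649,133)]),.04)))
E
python3 m4.py; python3 edge.py
```

```text
scene line [[ -75.5 -114.5]
 [  71.9 -116. ]] front [[ -74.5 -145.6]
 [  72.1 -146.5]] yellow [[-120.1 -118. ]
 [ -77.2 -118.7]
 [  74.9 -118.3]
 [ 116.  -118.8]] holes [[-101.6 -109. ]
 [  98.3 -108.8]]
180 280 [ -8.5 -34.3 -16.7]
256 281 [ -8.8   0.7 -16.7]
340 280 [ -8.6  39.5 -16.7]
yellow n 50 slope 0.008739899614427367 mid y -114.08053747023148 min/max -118.28548577622608 -107.76077711573731
```

About 3 mm is left. I'll push 3 mm, back off, lift and swing clear for an unobstructed top view.

Request:
play_rows:
  motion:
    - {"fingers": 1, "translation": [-1.5, 0, 0], "roll": 0}
    - {"fingers": 1, "translation": [-1.5, 0, 0], "roll": 0}
    - {"fingers": 1, "translation": [0, 0, 0], "roll": 0}
    - {"fingers": 1, "translation": [0, 0, 0], "roll": 0}
    - {"fingers": 1, "translation": [5, 0, 0], "roll": 0}
    - {"fingers": 1, "translation": [15, 0, 0], "roll": 0}
    - {"fingers": 1, "translation": [0, 0, -30], "roll": 0}
    - {"fingers": 1, "translation": [0, 0, -40], "roll": 0}
    - {"fingers": 1, "translation": [20, -20, -40], "roll": 0}
    - {"fingers": 1, "translation": [30, -30, -40], "roll": 0}
    - {"fingers": 1, "translation": [30, -30, -30], "roll": 0}
    - {"fingers": 1, "translation": [30, -30, 0], "roll": 0}
    - {"fingers": 1, "translation": [30, -30, 0], "roll": 0}
    - {"fingers": 1, "translation": [30, -30, 0], "roll": 0}
    - {"fingers": 1, "translation": [30, -30, 0], "roll": 0}
    - {"fingers": 1, "translation": [30, -30, 0], "roll": 0}
    - {"fingers": 1, "translation": [30, -30, 0], "roll": 0}
    - {"fingers": 1, "translation": [30, -30, 0], "roll": 0}
    - {"fingers": 1, "translation": [0, 0, 0], "roll": 0}

```text
t: 10.72
tool_pos: [0.3338, 0.3872, 0.2091]
ee_rot: [0.802, 0.597, -0.0, -0.0]
wrist_force: [0.2, -0.6, 0.1]
gripper_width: 0.0856
```

Run:
```python
from h import *
import pickle
c=snap("top","pics/t5.png");s=snap("scene","pics/s5.png")
pickle.dump((c,s),open("c4.pkl","wb"))
b=cv2.imread("pics/s5.png")[215:275,180:310];a=cv2.imread("pics/t5.png")[172:276,256:326]
b=cv2.resize(b,None,fx=3.5,fy=3.5,interpolation=cv2.INTER_CUBIC);a=cv2.resize(a,None,fx=4.5,fy=4.5,interpolation=cv2.INTER_CUBIC)
m=np.zeros((470,790,3),np.uint8);m[:a.shape[0],:a.shape[1]]=a;m[:b.shape[0],330:330+b.shape[1]]=b
cv2.imwrite("pics/m5.png",m)
```

```text
(no output)
```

View pics/m5.png

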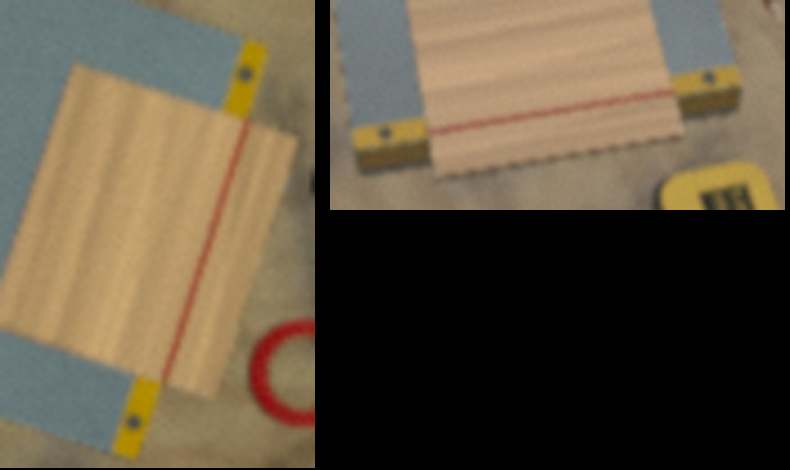

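In the top view the line runs from (248,122) to (166,382). It meets the yellow outer edge, which is at (268,45)–(247,115) and (162,382)–(139,458).

Run:
```python
from h import *
import pickle
c,s=pickle.load(open("c4.pkl","rb"))
a=-.2950;Q=np.array([[np.cos(a),-np.sin(a)],[np.sin(a),np.cos(a)]])
b=lambda X:((X[:,:2]-[.5273,.0098])@Q*1000).round(1)
g=lambda p:(np.array(p,float)+.5)/4.5-.5+[256,172]
f=lambda p:(np.array(p,float)-[330,0]+.5)/3.5-.5+[180,215]
print("top line",b(w(c,g([(248,122),(166,382)]),.046)),"front",b(w(c,g([(298,136),(215,399)]),.046)),"yellow",b(w(c,g([(268,45),(247,115),(162,382),(139,458)]),.04)))
print("scene line",b(w(s,f([(432,132),(672,93)]),.046)),"yellow",b(w(s,f([(357,156),(428,144),(678,103),(739,92)]),.04)))
```

```text
top line [[  74.2 -120.1]
 [ -74.2 -121. ]] front [[  75.6 -148.6]
 [ -74.6 -149. ]] yellow [[ 119.6 -118.3]
 [  78.7 -119. ]
 [ -74.7 -119.5]
 [-117.4 -120.4]]
scene line [[ -74.2 -117.8]
 [  72.5 -119. ]] yellow [[-120.  -121.9]
 [ -77.5 -122. ]
 [  75.6 -123.1]
 [ 114.1 -122.7]]
```

```bash
python3 -c "
from plant import env
print(env.job_done())"
```

```text
the job is handed in; nothing more can be done
None
```

I pushed the panel flat across the block by its back edge with both open fingertips, about 95 mm in all. I then backed off, lifted the hand and swung it clear before handing the job in at about 11 s. It was not lifted or tipped.

- **Top view (last check, arm clear):** the red line was about 1 mm beyond the yellow edge, parallel to it within about 1 mm over its length. The waste strip stuck out about 29.5 mm, against 30 mm wanted.
- **Scene view (disagreed):** its last, coarser reading put the line about 4 mm short of the edge. A more enlarged scene picture just before the final 3 mm push showed about 3.3 mm to go, which matches the top view, so I trusted that.
- **Other objects:** I kept clear of the pencil, tape measure and red tape. I did not measure their positions afterwards.

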